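# Sort bag clips by pulling their test cards

### The job

The three bag clips in the check stand look alike, but their springs do not grip alike: feel it by drawing the test card of each one about a centimetre out of its clip, with a gentle pull and without yanking it against its inner stop. When all three cards have been drawn, put the weakest clip into the round scrap dish, stand the firmest clip upright inside the white tray, setting both down gently, and leave the middling clip standing in its bay; leave everything else alone.

Things in the scene. Friction and masses are not known exactly. Their poses are not given: they have to be found in the camera images.
- stand: Fixed blue-painted check stand: base plate 96 (x) x 290 mm (y), 6 mm thick, with three bays at y = -100, 0, +100 mm. Origin on the table under the plate's centre; x points away from the robot, cards stick out to -x. In each bay a clip stands loose on the plate between side guides 30 mm apart, 17 mm above the table.
- posts: The stand's stop posts (same origin and axes as the stand): two in front of each clip, 47 mm above the table, from x = -37 to -29 mm, with a 13 mm slot between them for the card. When its card is pulled, a clip slides 2 to 6 mm loosely forward, then the posts hold it (clip's centre then at x = -4 mm) and the card begins to slide.
- bay_left (a point): Fixed point of the stand: centre of the left bay, where the centre of its clip starts (within 2 mm), 36 mm above the table. Clip: white, spring-loaded, standing on edge: 57 mm long (25 mm to its front, 32 to its back), 24 mm wide (stand's y), 60 mm tall, 0.1 kg; take it from above across the 24 mm. The three clips look alike; any may be in any bay.
- tab_left (a point): Fixed point of the stand: where the grip tab of the left bay's grey card starts (centre, 40 mm above the table, +-4 mm along x). Tab 14 (x) x 10 (y) x 36 mm tall. The card slides out along -x, stays where left, meets a hard inner stop 20 mm out and never leaves the clip; starts 0 to 4 mm out. Steady sliding pull: 2 to 3 N in one clip, 5 to 7 in another, 10 to 12 in the third.
- bay_middle (a point): Fixed point of the stand: centre of the middle bay, where the centre of its clip starts (within 2 mm), 36 mm above the table. Clip: white, spring-loaded, standing on edge: 57 mm long (25 mm to its front, 32 to its back), 24 mm wide (stand's y), 60 mm tall, 0.1 kg; take it from above across the 24 mm. The three clips look alike; any may be in any bay.
- tab_middle (a point): Fixed point of the stand: where the grip tab of the middle bay's grey card starts (centre, 40 mm above the table, +-4 mm along x). Tab 14 (x) x 10 (y) x 36 mm tall. The card slides out along -x, stays where left, meets a hard inner stop 20 mm out and never leaves the clip; starts 0 to 4 mm out. Steady sliding pull: 2 to 3 N in one clip, 5 to 7 in another, 10 to 12 in the third.
- bay_right (a point): Fixed point of the stand: centre of the right bay, where the centre of its clip starts (within 2 mm), 36 mm above the table. Clip: white, spring-loaded, standing on edge: 57 mm long (25 mm to its front, 32 to its back), 24 mm wide (stand's y), 60 mm tall, 0.1 kg; take it from above across the 24 mm. The three clips look alike; any may be in any bay.
- tab_right (a point): Fixed point of the stand: where the grip tab of the right bay's grey card starts (centre, 40 mm above the table, +-4 mm along x). Tab 14 (x) x 10 (y) x 36 mm tall. The card slides out along -x, stays where left, meets a hard inner stop 20 mm out and never leaves the clip; starts 0 to 4 mm out. Steady sliding pull: 2 to 3 N in one clip, 5 to 7 in another, 10 to 12 in the third.
- dish: Fixed round open steel dish for scrap, 176 mm across the rim, inside floor about 148 mm across and 4 mm above the table, rim 45 mm high. Origin under its centre, on the table. It stands to the left or right of the stand.
- tray: Fixed rectangular open white tray, 200 mm (its x) by 140 mm (its y), walls 4 mm thick and 26 mm high, inside floor 4 mm above the table. Origin under its centre, on the table. It stands on the other side of the stand from the dish.
- jar_near: Bystander, to be left alone: small closed jar, 48 mm across, 55 mm high; origin at the centre of its underside.
- marker: Bystander, to be left alone: black marker pen, 110 mm long, lying; origin at its axis.
- carton_l: Bystander, to be left alone: carton 55 x 85 x 60 mm; origin at the centre of its underside.
- can_r: Bystander, to be left alone: food can, 66 mm across, 80 mm high; origin at the centre of its underside.
- carton_far: Bystander, to be left alone: carton 50 x 110 x 70 mm; origin at the centre of its underside.
- jar_far: Bystander, to be left alone: closed jar, 56 mm across, 65 mm high; origin at the centre of its underside.
- carton_r: Bystander, to be left alone: carton 50 x 75 x 50 mm; origin at the centre of its underside.
Mind the look-alikes: they are no part of the job. Leave any purple look-alike of the dish alone.

How it is judged:
By the outcome, as a careful person would: the job done as asked, in the order asked, and still so for the second after the job is handed in, with the robot touching nothing.
It also fails if it takes over 72 s, if anything falls off the work surface, if the arm or the gripper's body presses on something with over 40 N, if the wrist force passes 120 N, or if a joint passes its speed limit or range.

### The arm

A 7-joint arm with a two-finger parallel gripper is mounted at the origin on the work surface. World frame = base frame: x ahead of the robot, y to its left, z up, the work surface at z = 0. Lengths are in m, angles in rad, forces in N, time in s.
With the tool pointing down it reaches from about 0.4 to 0.875 m from the base axis. Payload 4.4 kg.
Tool frame: the origin (TCP) lies between the finger pads; the fingertips stand 11 mm ahead of it and the grasp point (between the pads) lies 8 mm behind it; z points along the fingers, y is the line along which they close (so a half turn about z gives the same grasp; the last joint's range is limited). The gripper opens to 85 mm and grips with 20 to 120 N. Pads are 22 mm wide; open, the fingers measure 114 mm over their backs; the gripper's body (76 mm by 85 mm) begins 54 mm behind the grasp point. The pads swing forward as they close: fully open they stand 13 mm farther back than shut.
Start: joints at [1.264, 0.628, 0.038, 1.517, -0.027, 0.996, -0.02], TCP at [0.155, -0.631, 0.242] pointing down, gripper open.
Joint ranges: [-3.06, 3.06], [-0.37, 2.12], [-1.25, 1.32], [0.18, 2.47], [-1.1, 4.24], [0.23, 1.98], [-2.94, 2.94]. Speed limits (rad/s): [2.57, 2.57, 3.14, 3.14, 3.14, 3.14, 3.14].

### API

Orientations are given as a unit quaternion [x, y, z, w].
In Python, from workcell import get_state, get_image, close_job gives the robot as it stands.
- The arm moves only by the shell command python3 -m pendant 'ROWS'. ROWS is JSON, a list of rows, each a list of 7 numbers: the closure, from 0 (fully open) to 1 (shut), then the shift along the tool's x, y, z as a fraction of full scale, then the turn, a rotation vector about the tool's x, y, z as a fraction of full scale. A call has 1 to 8 rows; each row is the pose to reach, as a shift and turn from the pose commanded when the call began, along the tool's axes at that moment, turning the shorter way round; what a row does not reach only later rows make up. Full scale, the value 1, is 200 mm for a shift and 360 degrees for a turn. A row lasts 1/10 s, in which the tool goes at most 50 mm and 8.59 degrees, less where a joint would pass 70% of its speed; a pose out of reach is approached as far as the arm can. A call with a number of a shift or a turn outside -1 to 1 is refused whole. A call with a gripper value outside its range is refused whole. The fingers move at their own pace and stop on an object; the grip force is fixed at half the most. Time passes only in rows, so rows that repeat a pose let the fingers close. It gives the time, the measured TCP pose, the force, the opening and the grip force at its end, in the units of the state.
- get_state(): the state, without advancing time (a new reading comes with each control period).
- get_image(name): name is "side" or "top"; returns a dict with "pixels" (400x640x3 uint8, red, green, blue), "fx", "fy", "cx", "cy" (pixels), "R" (3x3) and "t" (3): a world point X has camera coordinates R X + t. Camera axes: x right, y down, z forward; pixel columns grow to the right and rows downward; lengths in m; the calibration is good to about 2 mm. A picture is of the moment at which its call begins. There is no depth.
- close_job(): hands the job in; it is judged then, once.
The state is a dict: "clock": time; "joint_positions": joint angles; "joint_velocities": joint speeds; "effort": joint torques, N m; "position": TCP position; "eef_rot": TCP orientation; "contact_force": force on the tool from outside, world axes, zero at the start; "wrist_torque": the same for the moment, N m; "gripper_width": finger opening in m; "grip_force": force on a finger pad.
Only numpy, scipy, OpenCV 4.12 (cv2) and the standard library are available. Lean on these libraries where they do the work, as an engineer would, in place of code of your own. Each camera call takes 0.05 s, during which the arm holds its last target. There are 200 camera calls.

## Working session

There is one attempt and no reset: what is moved stays moved. The work goes in short steps, Python scripts to look and compute and a shell command to move; the robot and the scene stay as the last step left them, time stands still between calls to the robot, and variables do not carry over. Pictures are saved under pics/ and viewed, at most 10 in all, crops included, and the job is handed in when it is done.

```bash
mkdir -p pics; ls; python3 - <<'E'
from workcell import *
import cv2,pickle
s=get_state();print({k:s[k] for k in('clock','position','eef_rot','contact_force','gripper_width')})
for n in('top','side'):
    d=get_image(n);pickle.dump(d,open(f'pics/{n}0.pkl','wb'));cv2.imwrite(f'pics/{n}0.png',cv2.resize(d['pixels'][:,:,::-1],(800,500)))
    print(n,d['fx'],d['fy'],d['cx'],d['cy'],d['R'],d['t'])
E
```

```text
pics
{'clock': 0.0, 'position': array([ 0.15487112, -0.6306527 ,  0.24137716]), 'eef_rot': array([ 9.92759572e-01,  1.20114619e-01, -1.33502099e-04, -9.44932986e-04]), 'contact_force': array([-0.08499455,  0.35896098, -0.85295899]), 'gripper_width': 0.0853807866530503}
top 519.618742191434 519.618742191434 318.34449858368026 196.13833022669587 [[-0.02776711 -0.99945269 -0.01798081]
 [-0.98443866  0.03046359 -0.17306791]
 [ 0.17352095  0.01289541 -0.98474575]] [-0.07226146  0.52923558  1.29765175]
side 388.01289869049043 388.01289869049043 316.8562040763935 200.76892642973806 [[-0.86531244 -0.50116147  0.00845928]
 [-0.37740862  0.64034729 -0.66896792]
 [ 0.32984407 -0.58205887 -0.74324314]] [0.38276973 0.28548761 1.0956358 ]
```

View pics/top0.png

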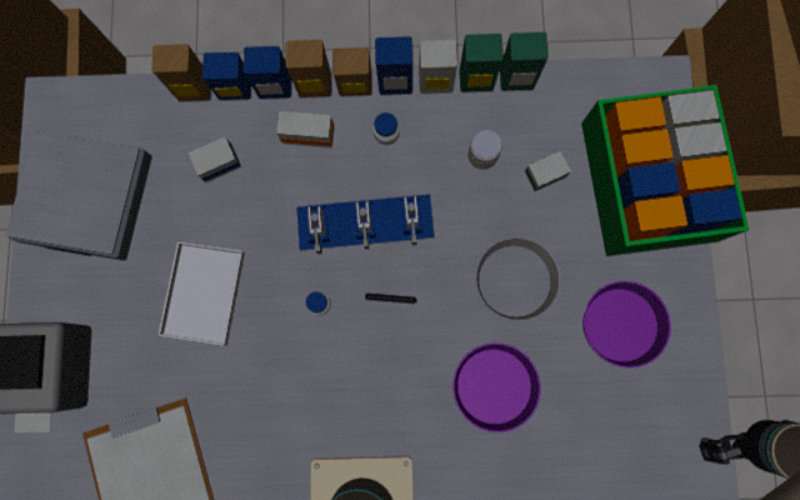

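View pics/side0.png

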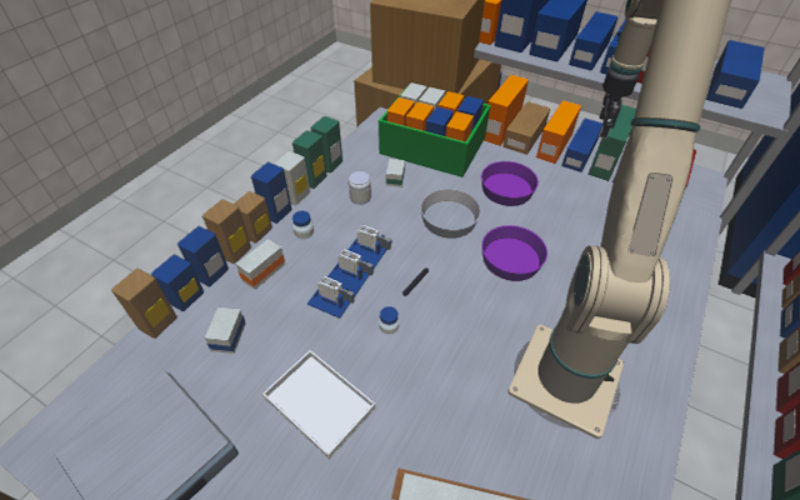

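The top view (800x500 scale) shows the stand at about (365,222) with its clips at (316,222), (364,218) and (412,215). The white tray is at (201,294). The open grey steel dish is at (517,279). The purple bowls at (497,387) and (626,324) are look-alikes: the dish is steel and stands beside the stand opposite the tray, so the grey one fits. One enlarged crop will confirm it.

```bash
cat > h.py <<'E'
import numpy as np,cv2,pickle
def load(f): return pickle.load(open(f,'rb'))
def ray(d,uv,z):
    R,t=np.array(d['R']),np.array(d['t']);c=-R.T@t
    v=R.T@np.array([(uv[0]-d['cx'])/d['fx'],(uv[1]-d['cy'])/d['fy'],1]);return c+v*(z-c[2])/v[2]
def proj(d,X):
    p=np.array(d['R'])@np.array(X)+np.array(d['t']);return np.array([d['fx']*p[0]/p[2]+d['cx'],d['fy']*p[1]/p[2]+d['cy']])
def tri(d1,u1,d2,u2):
    A=[];b=[]
    for d,u in((d1,u1),(d2,u2)):
        R,t=np.array(d['R']),np.array(d['t']);x=(u[0]-d['cx'])/d['fx'];y=(u[1]-d['cy'])/d['fy']
        A+=[R[0]-x*R[2],R[1]-y*R[2]];b+=[x*t[2]-t[0],y*t[2]-t[1]]
    return np.linalg.lstsq(np.array(A),np.array(b),rcond=None)[0]
E
python3 - <<'E'
from h import *
d=load('pics/top0.pkl');s=load('pics/side0.pkl');im=d['pixels'];h=cv2.cvtColor(im,cv2.COLOR_RGB2HSV)
def big(m,x0,y0,x1,y1):
    k=np.zeros_like(m);k[y0:y1,x0:x1]=m[y0:y1,x0:x1]
    c=cv2.findContours(k,cv2.RETR_EXTERNAL,cv2.CHAIN_APPROX_NONE)[0];return c
m=cv2.inRange(h,(100,150,40),(125,255,255))
pts=np.vstack([c for c in big(m,225,145,360,210) if cv2.contourArea(c)>20])
r=cv2.minAreaRect(pts);print('stand',r)
for z in(.006,):
  P=[ray(d,p,z) for p in cv2.boxPoints(r)];print(np.round(P,4));print([np.linalg.norm(P[i]-P[i-1]) for i in range(4)])
# plate axis from far (+x) edge corners
# tray
m=cv2.inRange(h,(0,0,165),(180,60,255));c=max(big(m,120,180,205,285),key=cv2.contourArea)
r=cv2.minAreaRect(c);P=[ray(d,p,.026) for p in cv2.boxPoints(r)];print('tray',np.round(P,4),[np.linalg.norm(P[i]-P[i-1]) for i in range(4)],np.mean(P,0))
a=cv2.resize(im[130:230,225:465],(800,333),interpolation=cv2.INTER_CUBIC)
b=cv2.resize(s['pixels'][165:265,235:395],(416,260),interpolation=cv2.INTER_CUBIC)
b=np.pad(b,((0,0),(0,384),(0,0)))
cv2.imwrite('pics/crop1.png',np.vstack([a,b])[:,:,::-1])
E
```

```text
stand ((291.4629211425781, 177.3606719970703), (34.17867660522461, 107.418701171875), 84.5596694946289)
[[ 0.6247  0.1315  0.006 ]
 [ 0.6437 -0.1577  0.006 ]
 [ 0.5501 -0.1629  0.006 ]
 [ 0.5313  0.1229  0.006 ]]
[np.float64(0.09380228648032152), np.float64(0.2897734645751844), np.float64(0.09374338687433363), np.float64(0.28640044297645484)]Traceback (most recent call last):
  File "<stdin>", line 13, in <module>
ValueError: max() iterable argument is empty
```

```bash
python3 - <<'E'
from h import *
d=load('pics/top0.pkl');s=load('pics/side0.pkl');im=d['pixels'];h=cv2.cvtColor(im,cv2.COLOR_RGB2HSV)
print(im[235,160],im[235,210],im[223,413],im[248,413],im[223,383:386].tolist())
g=cv2.cvtColor(im,cv2.COLOR_RGB2GRAY)
k=g[185:285,115:205];_,m=cv2.threshold(k,0,255,cv2.THRESH_OTSU)
m=cv2.morphologyEx(m,cv2.MORPH_OPEN,np.ones((3,3)))
c=max(cv2.findContours(m,cv2.RETR_EXTERNAL,cv2.CHAIN_APPROX_NONE)[0],key=cv2.contourArea)+np.array([115,185])
r=cv2.minAreaRect(c)
P=[ray(d,p,.026) for p in cv2.boxPoints(r)];print('tray',r,np.round(P,4),[round(float(np.linalg.norm(P[i]-P[i-1])),4) for i in range(4)],np.mean(P,0))
a=cv2.resize(im[130:260,225:465],(800,433),interpolation=cv2.INTER_CUBIC)
b=cv2.resize(s['pixels'][165:265,235:395],(256,160),interpolation=cv2.INTER_CUBIC)
b=np.pad(b,((0,0),(0,544),(0,0)))
cv2.imwrite('pics/crop1.png',cv2.convertScaleAbs(np.vstack([a,b])[:,:,::-1],alpha=1.5))
E
```

```text
[140 142 151] [ 96  97 104] [ 91  92 101] [ 96  97 109] [[67, 68, 72], [96, 98, 106], [95, 94, 104]]
tray ((161.5229949951172, 236.00440979003906), (48.74270248413086, 76.24817657470703), 10.784297943115234) [[0.355  0.4018 0.026 ]
 [0.5503 0.3707 0.026 ]
 [0.5219 0.2434 0.026 ]
 [0.3283 0.2774 0.026 ]] [0.1272, 0.1977, 0.1304, 0.1966] [0.43888741 0.32332806 0.026     ]
```

View pics/crop1.png

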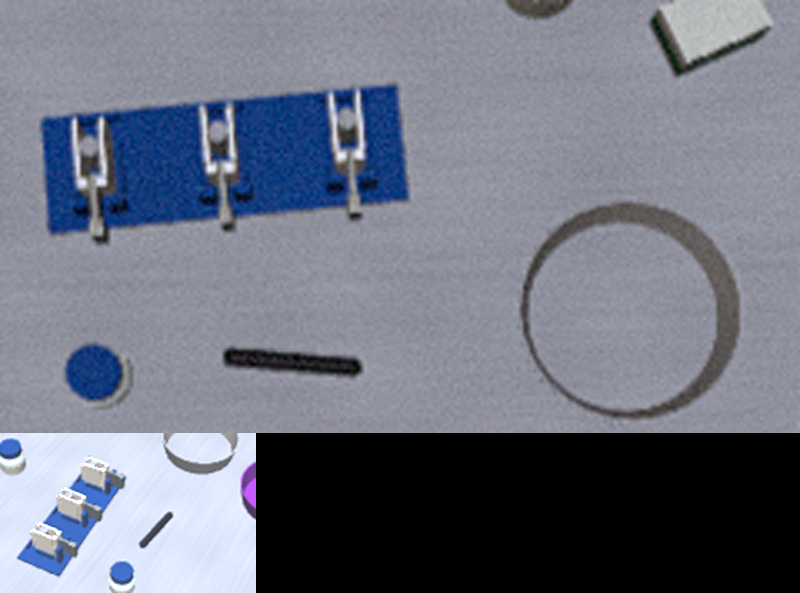

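The lower-right object in the crop is an open steel ring with a grey wall, centred near crop (630,310), about raw (414,223). It isn't purple and is the right size, so it is the dish. The tab ends are at crop (98,235), (227,225) and (355,212).

```bash
cat >> h.py <<'E'
C=np.array([.5875,-.0168]);YAW=np.deg2rad(3.9)
ex=np.array([np.cos(YAW),np.sin(YAW)]);ey=np.array([-np.sin(YAW),np.cos(YAW)])
def W(a,b): return C+a/1000*ex+b/1000*ey
def S(p): q=np.array(p[:2])-C; return np.round(1000*np.array([q@ex,q@ey]),1)
E
python3 - <<'E'
from h import *
d=load('pics/top0.pkl');im=d['pixels']
c=lambda x,y:(225+(x+.5)/3.3333-.5,130+(y+.5)/3.3333-.5)
print('dish',ray(d,c(630,310),.045), [np.round(ray(d,c(*p),.045),3) for p in((521,305),(740,315),(625,203),(635,418))])
for t in((98,235),(227,225),(355,212)): print('tab near edge top z58',S(ray(d,c(*t),.058)),'mid',S(ray(d,c(*t),.04)))
for t in((90,185),(220,172),(348,160)): print('clip front top?',S(ray(d,c(*t),.066)))
for n,t in(('corner',(42,118)),('c',(398,84)),('c',(408,198)),('c',(50,234))): print(n,S(ray(d,c(*t),.006)))
# tab bright/dark pixel profile along each bay's card line, in raw image
h=cv2.cvtColor(im,cv2.COLOR_RGB2HSV)
for y in(100,0,-100):
    print(y,[(a,h[tuple(int(round(v)) for v in proj(d,[*W(a,y),.058])[::-1])].tolist()[1:]) for a in range(-78,-20,3)])
cv2.imwrite('pics/crop2.png',cv2.convertScaleAbs(cv2.resize(im[150:208,236:354],None,fx=6.7,fy=6.7,interpolation=cv2.INTER_CUBIC)[:,:,::-1],alpha=1.6))
E
```

```text
dish [ 0.45070897 -0.32921633  0.045     ] [array([ 0.457, -0.246,  0.045]), array([ 0.444, -0.413,  0.045]), array([ 0.534, -0.33 ,  0.045]), array([ 0.368, -0.328,  0.045])]
tab near edge top z58 [-61.6  98.3] mid [-58.3 100.6]
tab near edge top z58 [-63.6  -1.2] mid [-60.4  -0.3]
tab near edge top z58 [ -63.3 -100.1] mid [ -60.  -100.5]
clip front top? [-23.6 100.5]
clip front top? [-23.4   0.2]
clip front top? [-23.8 -98.6]
corner [ 48.1 143. ]
c [  47.4 -146.5]
c [ -46.8 -144.6]
c [-47.6 143.1]
100 [(-78, [25, 103]), (-75, [19, 105]), (-72, [31, 108]), (-69, [23, 77]), (-66, [21, 37]), (-63, [33, 39]), (-60, [3, 85]), (-57, [7, 103]), (-54, [3, 98]), (-51, [10, 101]), (-48, [5, 99]), (-45, [11, 96]), (-42, [3, 97]), (-39, [13, 99]), (-36, [3, 96]), (-33, [3, 95]), (-30, [6, 87]), (-27, [19, 96]), (-24, [6, 88]), (-21, [8, 95])]
0 [(-78, [22, 105]), (-75, [13, 101]), (-72, [23, 110]), (-69, [26, 77]), (-66, [43, 24]), (-63, [16, 48]), (-60, [11, 92]), (-57, [7, 103]), (-54, [7, 108]), (-51, [12, 105]), (-48, [0, 95]), (-45, [5, 96]), (-42, [11, 94]), (-39, [44, 98]), (-36, [32, 95]), (-33, [3, 95]), (-30, [5, 98]), (-27, [3, 96]), (-24, [10, 99]), (-21, [7, 105])]
-100 [(-78, [23, 110]), (-75, [19, 105]), (-72, [25, 103]), (-69, [6, 41]), (-66, [35, 22]), (-63, [6, 90]), (-60, [5, 108]), (-57, [12, 105]), (-54, [3, 98]), (-51, [10, 105]), (-48, [8, 97]), (-45, [16, 96]), (-42, [17, 104]), (-39, [3, 102]), (-36, [13, 100]), (-33, [5, 97]), (-30, [5, 97]), (-27, [5, 96]), (-24, [8, 96]), (-21, [10, 75])]
```

View pics/crop2.png

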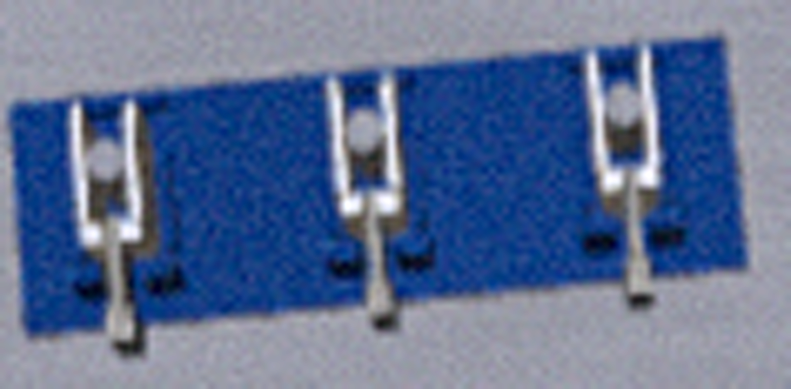

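The enlarged crop shows three clips with tab ends at about (122,340), (382,315) and (640,295). The stand fit agrees with the stated sizes within about 2 mm. Tab centres are at x ≈ -55, and the dish centre is at (0.451,-0.329). I'll start with the right tab.

```bash
cat >> h.py <<'E'
from workcell import get_state
from scipy.spatial.transform import Rotation as Ro
def go(a,b,z,world=False):
    s=get_state();p=np.array([a,b]) if world else W(a,b)
    R=Ro.from_quat(s['eef_rot']);D=Ro.from_matrix(np.array([[ex[0],-ey[0]*1,0],[ex[1],-ey[1],0],[0,0,-1]]))
    print('t',s['clock'],'pos',np.round(s['position'],4),'S',S(s['position']),'F_S',np.round([s['contact_force'][:2]@ex,s['contact_force'][:2]@ey,s['contact_force'][2]],2),'w',s['gripper_width'])
    print('target',p,'rows shift',np.round(R.inv().apply(np.array([*p,z])-s['position'])/.2,4),'turn',np.round((R.inv()*D).as_rotvec()/(2*np.pi),4))
E
python3 -c "
from h import *
go(-57,-100,.13)"
```

```text
t 0.1 pos [ 0.1549 -0.6307  0.2415] S [-473.3 -583.1] F_S [-0.31  0.06  0.08] w 0.08516358845168313
target [ 0.53743353 -0.1204453 ] rows shift [ 2.4658 -2.0206  0.5609] turn [-0.0003  0.      0.0275]
```

```bash
python3 -m pendant '[[0.5,0.95,-0.8,0,0,0,0.0275],[0.5,0.95,-0.8,0,0,0,0.0275],[0.5,0.95,-0.8,0,0,0,0.0275],[0.5,0.95,-0.8,0,0,0,0.0275],[0.5,0.95,-0.8,0,0,0,0.0275],[0.5,0.95,-0.8,0,0,0,0.0275]]'; python3 -c "
from h import *
go(-57,-100,.13)"
```

```text
clock: 0.7
position: [0.3068, -0.4236, 0.242]
eef_rot: [0.999, 0.04, 0.001, -0.003]
contact_force: [-0.1, -1.0, -0.0]
gripper_width: 0.0425
grip_force: 0.0
t 0.7 pos [ 0.3068 -0.4236  0.242 ] S [-307.7 -386.8] F_S [-0.15 -0.96 -0.02] w 0.04247984925513261
target [ 0.53743353 -0.1204453 ] rows shift [ 1.2685 -1.4165  0.5702] turn [-0.0008 -0.0004  0.0018]
```

```bash
python3 -m pendant '[[0.5,0.9,-0.95,0.1,0,0,0],[0.5,0.9,-0.95,0.1,0,0,0],[0.5,0.9,-0.95,0.1,0,0,0],[0.5,0.9,-0.95,0.1,0,0,0],[0.5,0.9,-0.95,0.1,0,0,0],[0.5,0.9,-0.95,0.1,0,0,0],[0.5,0.9,-0.95,0.1,0,0,0]]'; python3 -c "
from h import *
go(-57,-100,.13)"
```

```text
clock: 1.4
position: [0.4693, -0.2267, 0.2218]
eef_rot: [0.999, 0.037, -0.0, -0.001]
contact_force: [0.0, -0.4, 0.7]
gripper_width: 0.0425
grip_force: 0.0
t 1.4 pos [ 0.4693 -0.2267  0.2218] S [-132.2 -201.3] F_S [ 0.   -0.4   0.66] w 0.04254510565001243
target [ 0.53743353 -0.1204453 ] rows shift [ 0.3785 -0.5043  0.4594] turn [-0.0002  0.      0.0008]
```

```bash
python3 -m pendant '[[0.5,0.375,-0.504,0.4,0,0,0.0008],[0.5,0.375,-0.504,0.4,0,0,0.0008],[0.5,0.375,-0.504,0.4,0,0,0.0008],[0.5,0.375,-0.504,0.4,0,0,0.0008],[0.5,0.375,-0.504,0.4,0,0,0.0008],[0.5,0.375,-0.504,0.4,0,0,0.0008]]'; python3 -c "
from h import *
go(-57,-100,.036)"
```

```text
clock: 2.0
position: [0.5351, -0.1263, 0.1427]
eef_rot: [1.0, 0.03, -0.0, 0.001]
contact_force: [-0.8, -0.1, 0.7]
gripper_width: 0.0429
grip_force: 0.0
t 2.0 pos [ 0.5351 -0.1263  0.1427] S [ -59.7 -105.7] F_S [-0.8  -0.03  0.74] w 0.04285147027422568
target [ 0.53743353 -0.1204453 ] rows shift [ 0.0135 -0.0296  0.5337] turn [ 0.0003  0.0001 -0.0014]
```

```bash
python3 -m pendant '[[0.5,0,0,0.1,0,0,0],[0.5,0,0,0.1,0,0,0],[0.5,0,0,0.1,0,0,0]]'; python3 -c "
from h import *
go(-57,-100,.036)"
```

```text
clock: 2.3
position: [0.5355, -0.1249, 0.123]
eef_rot: [1.0, 0.03, -0.0, 0.0]
contact_force: [-0.4, 1.1, -0.7]
gripper_width: 0.0423
grip_force: 0.0
t 2.3 pos [ 0.5355 -0.1249  0.123 ] S [ -59.2 -104.4] F_S [-0.31  1.09 -0.68] w 0.04233822589140658
target [ 0.53743353 -0.1204453 ] rows shift [ 0.0111 -0.0222  0.4349] turn [ 0.0001  0.     -0.0012]
```

Settled. Correct, then descend onto the tab and close.

```bash
python3 -m pendant '[[0.5,0.011,-0.022,0.1,0,0,-0.0012],[0.5,0.011,-0.022,0.2,0,0,-0.0012],[0.5,0.011,-0.022,0.3,0,0,-0.0012],[0.5,0.011,-0.022,0.4,0,0,-0.0012],[0.5,0.011,-0.022,0.435,0,0,-0.0012],[0.5,0.011,-0.022,0.435,0,0,-0.0012],[0.5,0.011,-0.022,0.435,0,0,-0.0012]]'; python3 -c "
from h import *
go(-57,-100,.036)
from workcell import get_image
d=get_image('side');u=proj(d,[*W(-40,-100),.05]).astype(int)
cv2.imwrite('pics/s1.png',cv2.convertScaleAbs(cv2.resize(d['pixels'][u[1]-45:u[1]+45,u[0]-60:u[0]+60],None,fx=5,fy=5)[:,:,::-1],alpha=1.4))"
```

```text
clock: 3.0
position: [0.5387, -0.1191, 0.0364]
eef_rot: [0.999, 0.035, 0.001, 0.0]
contact_force: [-0.2, -0.3, -0.0]
gripper_width: 0.0425
grip_force: 0.0
t 3.0 pos [ 0.5387 -0.1191  0.0364] S [-55.7 -98.7] F_S [-0.23 -0.3  -0.01] w 0.042459365947672564
target [ 0.53743353 -0.1204453 ] rows shift [-0.0067  0.0064  0.0019] turn [ 0.0001 -0.0002  0.0003]
```

View pics/s1.png

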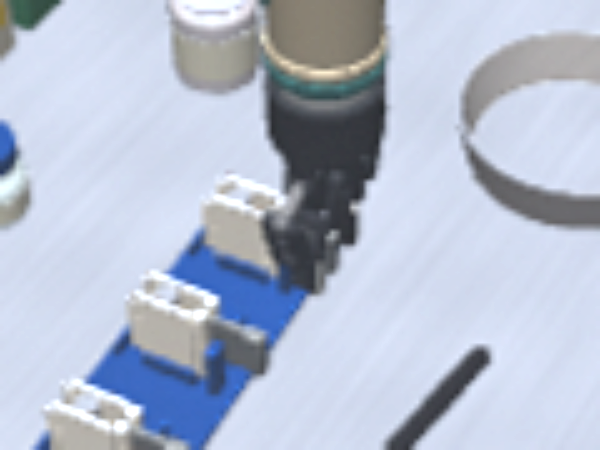

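The side view shows the fingers astride the right card's tab around pixel (310,250), clear of the posts. Closing.

```bash
python3 -m pendant '[[1,-0.004,0.006,0,0,0,0],[1,-0.004,0.006,0,0,0,0],[1,-0.004,0.006,0,0,0,0],[1,-0.004,0.006,0,0,0,0],[1,-0.004,0.006,0,0,0,0],[1,-0.004,0.006,0,0,0,0]]'; python3 -c "
from h import *
go(-57,-100,.036)"; python3 -m pendant '[[1,-0.01,0,0,0,0,0],[1,-0.02,0,0,0,0,0],[1,-0.02,0,0,0,0,0]]';python3 -c "
from h import *
go(-57,-100,.036)"
```

```text
clock: 3.65
position: [0.5375, -0.1201, 0.036]
eef_rot: [0.999, 0.035, 0.0, 0.0]
contact_force: [-3.2, -0.9, 6.1]
gripper_width: 0.0088
grip_force: 59.7
t 3.65 pos [ 0.5375 -0.1201  0.036 ] S [-56.9 -99.7] F_S [-3.23 -0.73  6.07] w 0.008813009981580987
target [ 0.53743353 -0.1204453 ] rows shift [-0.0006  0.0015 -0.0001] turn [ 0.0001 -0.0001  0.0004]
clock: 3.95
position: [0.5346, -0.1202, 0.0358]
eef_rot: [0.999, 0.035, 0.001, 0.0]
contact_force: [3.2, -0.5, 4.6]
gripper_width: 0.0092
grip_force: 59.5
t 3.95 pos [ 0.5346 -0.1202  0.0358] S [-59.8 -99.5] F_S [ 3.16 -0.73  4.64] w 0.009175709045845887
target [ 0.53743353 -0.1204453 ] rows shift [ 0.0139  0.0024 -0.0008] turn [ 0.0001 -0.0005  0.0004]
```

```bash
for i in 1; do python3 -m pendant '[[1,-0.005,0,-0.003,0,0,0],[1,-0.01,0,-0.003,0,0,0],[1,-0.01,0,-0.003,0,0,0]]' >/dev/null;python3 -c "
from h import *
go(-57,-100,.036)"; python3 -m pendant '[[1,-0.005,0,0,0,0,0],[1,-0.01,0,0,0,0,0]]'>/dev/null;python3 -c "
from h import *
go(-57,-100,.036)"; done
```

```text
t 4.25 pos [ 0.5315 -0.1202  0.036 ] S [-62.9 -99.4] F_S [2.41 0.05 3.82] w 0.009197691200976384
target [ 0.53743353 -0.1204453 ] rows shift [0.0297 0.0032 0.    ] turn [ 0.     -0.0001  0.0004]
t 4.45 pos [ 0.5295 -0.1203  0.036 ] S [-64.9 -99.3] F_S [ 2.21 -0.4   3.72] w 0.009329458742594138
target [ 0.53743353 -0.1204453 ] rows shift [ 0.0393  0.0035 -0.0001] turn [ 0.     -0.0001  0.0004]
```

```bash
python3 -m pendant '[[1,-0.005,0,-0.003,0,0,0],[1,-0.01,0,-0.003,0,0,0]]' >/dev/null;python3 -c "
from h import *
go(-57,-100,.036)"; python3 -m pendant '[[1,-0.005,0,0,0,0,0],[1,-0.01,0,0,0,0,0]]'>/dev/null;python3 -c "
from h import *
go(-57,-100,.036)"
```

```text
t 4.65 pos [ 0.5267 -0.1205  0.0362] S [-67.7 -99.3] F_S [3.2  0.65 0.4 ] w 0.008784359051654369
target [ 0.53743353 -0.1204453 ] rows shift [0.0534 0.0034 0.001 ] turn [-0.      0.0002  0.0004]
t 4.85 pos [ 0.5249 -0.1206  0.0363] S [-69.6 -99.3] F_S [ 4.2  -0.86 -1.95] w 0.009167734118351121
target [ 0.53743353 -0.1204453 ] rows shift [0.0628 0.0036 0.0013] turn [-0.      0.0001  0.0004]
```

```bash
for k in 1 2 3 4; do python3 -m pendant '[[1,-0.004,0,0,0,0,0]]' >/dev/null;python3 -c "
from h import *
go(-57,-100,.036)" | head -1; done; python3 -c "
from h import *
from workcell import get_image
import pickle
d=get_image('top');pickle.dump(d,open('pics/top1.pkl','wb'));e=get_image('side')
u=proj(d,[*W(-20,-60),.05]).astype(int);v=proj(e,[*W(-20,-60),.05]).astype(int)
f=lambda q,u:cv2.resize(q['pixels'][u[1]-30:u[1]+30,u[0]-40:u[0]+40],None,fx=7,fy=7,interpolation=cv2.INTER_CUBIC)[:,:,::-1]
cv2.imwrite('pics/s2.png',cv2.convertScaleAbs(cv2.resize(np.hstack([f(d,u),f(e,v)]),(800,300)),alpha=1.5))"
```

```text
t 4.95 pos [ 0.5241 -0.1207  0.0363] S [-70.3 -99.3] F_S [ 3.27 -0.78 -1.67] w 0.009178179181802285
t 5.05 pos [ 0.5234 -0.1207  0.0363] S [-71.  -99.3] F_S [ 3.19  0.52 -2.43] w 0.009217914410129396
t 5.15 pos [ 0.5226 -0.1208  0.0363] S [-71.8 -99.3] F_S [ 3.6   0.48 -2.61] w 0.009233953504190933
t 5.25 pos [ 0.5218 -0.1208  0.0364] S [-72.6 -99.3] F_S [ 3.25  0.41 -3.78] w 0.008965167776584322
```

View pics/s2.png

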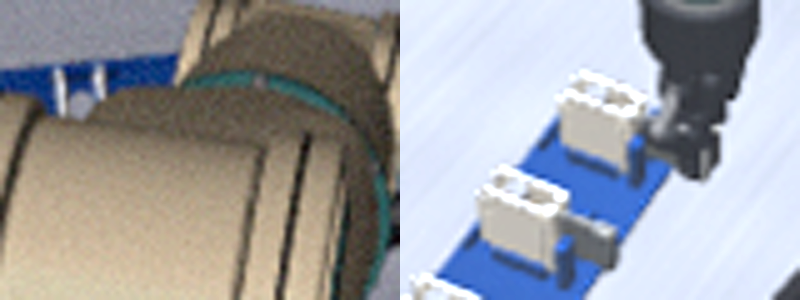

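The side image shows the clip against its posts (about pixel (635,150)) with the card drawn out. The force held at about 3.3 N over a total travel of 15.7 mm, which is weak. Releasing and going to the middle tab.

```bash
python3 -m pendant '[[0.5,0,0,0,0,0,0],[0.5,0,0,0,0,0,0],[0.5,0,0,0,0,0,0],[0.5,0,0,-0.2,0,0,0],[0.5,0,0,-0.3,0,0,0],[0.5,0.04,-0.2,-0.3,0,0,0],[0.5,0.078,-0.4,-0.3,0,0,0],[0.5,0.078,-0.497,-0.3,0,0,0]]' >/dev/null; python3 -m pendant '[[0.5,0,0,0,0,0,0],[0.5,0,0,0,0,0,0],[0.5,0,0,0,0,0,0]]'; python3 -c "
from h import *
go(-57,0,.036)"
```

```text
clock: 6.45
position: [0.5304, -0.0224, 0.0965]
eef_rot: [0.999, 0.034, -0.0, 0.001]
contact_force: [-0.9, -0.1, 1.1]
gripper_width: 0.0426
grip_force: 0.0
t 6.45 pos [ 0.5304 -0.0224  0.0965] S [-57.3  -1.7] F_S [-0.9  -0.05  1.06] w 0.042605879148877875
target [ 0.530632   -0.02067687] rows shift [ 0.0017 -0.0088  0.3026] turn [0.0002 0.0001 0.0001]
```

```bash
python3 -m pendant '[[0.5,0.002,-0.005,0.1,0,0,0],[0.5,0.002,-0.005,0.2,0,0,0],[0.5,0.002,-0.005,0.3,0,0,0],[0.5,0.002,-0.005,0.3,0,0,0],[0.5,0.002,-0.005,0.3,0,0,0]]' >/dev/null; python3 -c "
from h import *
go(-57,0,.036)"; python3 -m pendant '[[1,0,0,0,0,0,0],[1,0,0,0,0,0,0],[1,0,0,0,0,0,0],[1,0,0,0,0,0,0],[1,0,0,0,0,0,0],[1,0,0,0,0,0,0]]' >/dev/null; python3 -c "
from h import *
go(-57,0,.036)";python3 -m pendant '[[1,-0.005,0,-0.002,0,0,0],[1,-0.01,0,-0.004,0,0,0],[1,-0.015,0,-0.004,0,0,0]]' >/dev/null; python3 -c "
from h import *
go(-57,0,.036)";python3 -m pendant '[[1,-0.005,0,0,0,0,0],[1,-0.01,0,0,0,0,0],[1,-0.01,0,0,0,0,0]]' >/dev/null; python3 -c "
from h import *
go(-57,0,.036)"
```

```text
t 6.95 pos [ 0.5308 -0.0209  0.0365] S [-56.9  -0.3] F_S [ 0.55  0.88 -0.14] w 0.04297819477460469
target [ 0.530632   -0.02067687] rows shift [-0.0005 -0.0013  0.0027] turn [0.0001 0.0001 0.0001]
t 7.55 pos [ 0.5316 -0.0199  0.0374] S [-56.    0.7] F_S [-0.86 -0.9   6.65] w 0.00872745826256853
target [ 0.530632   -0.02067687] rows shift [-0.0051  0.0036  0.0072] turn [ 0.0001 -0.0003  0.0003]
t 7.85 pos [ 0.5287 -0.0197  0.0375] S [-58.9   1.1] F_S [1.99 0.58 1.28] w 0.009030008546998031
target [ 0.530632   -0.02067687] rows shift [0.0094 0.0057 0.0077] turn [-0.     -0.0003  0.0004]
t 8.15 pos [ 0.5268 -0.0198  0.0375] S [-60.8   1.1] F_S [2.9  0.23 1.31] w 0.009112049591474977
target [ 0.530632   -0.02067687] rows shift [0.0189 0.0055 0.0076] turn [-0.     -0.0003  0.0004]
```

```bash
for k in 1 2 3 4 5; do python3 -m pendant '[[1,-0.005,0,0,0,0,0],[1,-0.01,0,0,0,0,0]]' >/dev/null;python3 -c "
from h import *
go(-57,-100,.036)" | head -1; done
```

```text
t 8.35 pos [ 0.5265 -0.0198  0.0375] S [-61.    1.1] F_S [ 6.64  0.46 -1.85] w 0.008844461156884259
t 8.55 pos [ 0.5247 -0.02    0.0375] S [-62.9   1.1] F_S [ 7.18  0.59 -1.65] w 0.00878806716297075
t 8.75 pos [ 0.5227 -0.0201  0.0375] S [-64.8   1.1] F_S [ 7.97  0.35 -2.43] w 0.008909309515851192
t 8.95 pos [ 0.5207 -0.0202  0.0375] S [-66.8   1.1] F_S [ 7.07  0.39 -1.95] w 0.008999259611585955
t 9.15 pos [ 0.5188 -0.0204  0.0375] S [-68.8   1.1] F_S [ 7.27  0.02 -2.  ] w 0.008946593993936817
```

The onset is clear: the posts catch at x ≈ -61, then a steady pull of about 7 N, which is middling. Pulling 2 mm more, then the left tab.

```bash
python3 -m pendant '[[1,-0.005,0,0,0,0,0],[1,-0.01,0,0,0,0,0],[1,-0.01,0,0,0,0,0]]' ; python3 -m pendant '[[0.5,0,0,0,0,0,0],[0.5,0,0,0,0,0,0],[0.5,0,0,0,0,0,0],[0.5,0,0,-0.2,0,0,0],[0.5,0,0,-0.3,0,0,0],[0.5,0.04,-0.2,-0.3,0,0,0],[0.5,0.07,-0.4,-0.3,0,0,0],[0.5,0.07,-0.495,-0.3,0,0,0]]' >/dev/null; python3 -m pendant '[[0.5,0,0,0,0,0,0],[0.5,0,0,0,0,0,0],[0.5,0,0,0,0,0,0]]'>/dev/null; python3 -c "
from h import *
go(-57,99.5,.036)"
```

```text
clock: 9.45
position: [0.5165, -0.0205, 0.0375]
eef_rot: [0.999, 0.035, 0.002, -0.0]
contact_force: [6.4, 1.3, -1.8]
gripper_width: 0.0088
grip_force: 58.8
t 10.55 pos [0.5207 0.077  0.0972] S [-60.3  98.1] F_S [ 0.    0.36 -0.32] w 0.04274737023963414
target [0.52386447 0.07859271] rows shift [ 0.0168 -0.0072  0.3059] turn [0.0002 0.0001 0.    ]
```

```bash
python3 -m pendant '[[0.5,0.016,-0.006,0.1,0,0,0],[0.5,0.016,-0.006,0.2,0,0,0],[0.5,0.016,-0.006,0.3,0,0,0],[0.5,0.016,-0.006,0.3,0,0,0],[0.5,0.016,-0.006,0.3,0,0,0]]' >/dev/null; python3 -c "
from h import *
go(-57,100,.036)"; python3 -m pendant '[[1,0,0,0,0,0,0],[1,0,0,0,0,0,0],[1,0,0,0,0,0,0],[1,0,0,0,0,0,0],[1,0,0,0,0,0,0],[1,0,0,0,0,0,0]]' >/dev/null; python3 -c "
from h import *
go(-57,100,.036)";python3 -m pendant '[[1,-0.005,0,-0.002,0,0,0],[1,-0.01,0,-0.004,0,0,0],[1,-0.01,0,-0.004,0,0,0]]' >/dev/null; python3 -c "
from h import *
go(-57,100,.036)";python3 -m pendant '[[1,-0.005,0,0,0,0,0],[1,-0.01,0,0,0,0,0]]' >/dev/null; python3 -c "
from h import *
go(-57,100,.036)";python3 -m pendant '[[1,-0.005,0,0,0,0,0],[1,-0.01,0,0,0,0,0]]' >/dev/null; python3 -c "
from h import *
go(-57,100,.036)"
```

```text
t 11.05 pos [0.5239 0.0789 0.0373] S [-56.9  99.8] F_S [-0.11  0.36 -0.24] w 0.042355246693360264
target [0.52383047 0.07909156] rows shift [-0.0005 -0.0009  0.0066] turn [0.0001 0.0002 0.0001]
t 11.65 pos [0.5247 0.0802 0.0382] S [-56. 101.] F_S [-0.75 -0.77  7.13] w 0.008717071529119005
target [0.52383047 0.07909156] rows shift [-0.0049  0.0051  0.011 ] turn [ 0.     -0.0002  0.0003]
t 11.95 pos [0.5224 0.0803 0.0383] S [-58.4 101.4] F_S [ 0.51 -0.4   3.58] w 0.008900723190489492
target [0.52383047 0.07909156] rows shift [0.0069 0.0068 0.0118] turn [-0.     -0.0001  0.0004]
t 12.15 pos [0.5216 0.0803 0.0383] S [-59.2 101.4] F_S [ 4.57 -0.5  -0.88] w 0.009136893597197084
target [0.52383047 0.07909156] rows shift [0.0109 0.0069 0.0117] turn [-0.     -0.0005  0.0004]
t 12.35 pos [0.5215 0.0803 0.0383] S [-59.2 101.3] F_S [ 9.21 -0.08 -5.75] w 0.008556050243090745
target [0.52383047 0.07909156] rows shift [0.0109 0.0068 0.0118] turn [-0.     -0.0011  0.0004]
```

```bash
for k in 1 2 3 4; do python3 -m pendant '[[1,-0.005,0,0,0,0,0],[1,-0.01,0,0,0,0,0]]' >/dev/null;python3 -c "
from h import *
go(-57,-100,.036)" | head -1; done
```

```text
t 12.55 pos [0.5215 0.0803 0.0383] S [-59.3 101.4] F_S [11.95 -0.53 -8.89] w 0.00884409941071419
t 12.75 pos [0.5199 0.0802 0.0383] S [-60.9 101.4] F_S [12.68 -0.34 -8.52] w 0.009080362676730108
t 12.95 pos [0.5179 0.0801 0.0383] S [-62.9 101.4] F_S [12.43  0.62 -8.84] w 0.009301573515726136
t 13.15 pos [0.5159 0.08   0.0383] S [-64.9 101.4] F_S [11.72 -0.3  -7.96] w 0.008753925229012468
```

```bash
python3 -m pendant '[[1,-0.005,0,0,0,0,0],[1,-0.01,0,0,0,0,0],[1,-0.015,0,0,0,0,0],[1,-0.022,0,0,0,0,0],[1,-0.022,0,0,0,0,0]]' ; python3 -m pendant '[[0.5,0,0,0,0,0,0],[0.5,0,0,0,0,0,0],[0.5,0,0,0,0,0,0],[0.5,0,0,-0.2,0,0,0],[0.5,0,0,-0.38,0,0,0],[0.5,0.1,0,-0.38,0,0,0],[0.5,0.33,0,-0.38,0,0,0],[0.5,0.33,0,-0.38,0,0,0]]' >/dev/null; python3 -m pendant '[[0.5,0,0,0,0,0,0],[0.5,0,0,0,0,0,0],[0.5,0,0,0,0,0,0]]'>/dev/null; python3 -c "
from h import *
go(-3,100,.037)
from workcell import get_image
import pickle
d=get_image('top');e=get_image('side');pickle.dump([d,e],open('pics/2.pkl','wb'))
u=proj(d,[*W(-20,0),.05]).astype(int);v=proj(e,[*W(-20,40),.05]).astype(int)
f=lambda q,u:cv2.resize(q['pixels'][u[1]-45:u[1]+45,u[0]-60:u[0]+60],(400,300),interpolation=cv2.INTER_CUBIC)[:,:,::-1]
cv2.imwrite('pics/s3.png',cv2.convertScaleAbs(np.hstack([f(d,u),f(e,v)]),alpha=1.5))"
```

```text
clock: 13.65
position: [0.5112, 0.0797, 0.0383]
eef_rot: [0.999, 0.035, 0.005, -0.0]
contact_force: [10.9, 1.4, -7.5]
gripper_width: 0.0088
grip_force: 58.3
t 14.75 pos [0.57   0.0836 0.1137] S [-10.7 101.3] F_S [ 0.86 -0.19  0.57] w 0.04278391559022198
target [0.57770542 0.08276438] rows shift [0.0392 0.0066 0.3836] turn [0.     0.0004 0.0004]
```

View pics/s3.png

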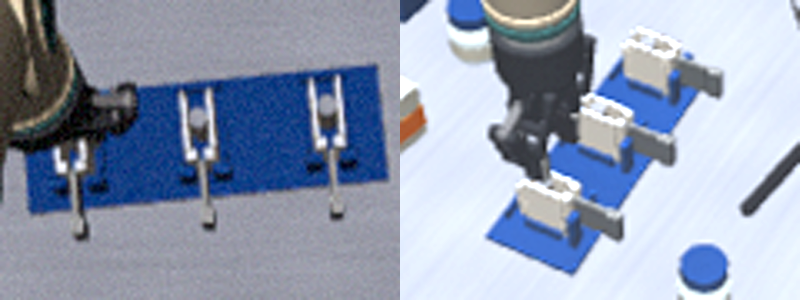

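The picture shows all three tabs drawn out, with ends at (80,235), (208,225) and (337,213), and the clips forward against their posts. I'll check the draw distances numerically before gripping.

```bash
python3 - <<'E'
from h import *
a=load('pics/top0.pkl');b,_=load('pics/2.pkl')
for y in(100,0,-100):
    o=[]
    for d in(a,b):
        g=cv2.GaussianBlur(cv2.cvtColor(d['pixels'],cv2.COLOR_RGB2GRAY),(0,0),.6).astype(np.float32)
        xs=np.arange(-95,-40,.5)
        P=np.array([[proj(d,[*W(x,y+j),.058]) for j in(-2,0,2)] for x in xs],np.float32)
        p=cv2.remap(g,P[...,0],P[...,1],cv2.INTER_LINEAR).mean(1);k=p.argmin();r=np.gradient(p);q=xs[k+r[k:k+16].argmax()]
        # clip: white brightness along arm (y+-9) at z .066
        x2=np.arange(-45,5,.5);m=[]
        for s in(-7,7):
            Q=np.array([[proj(d,[*W(x,y+s),.066])] for x in x2],np.float32)
            w=cv2.remap(g,Q[...,0],Q[...,1],cv2.INTER_LINEAR)[:,0];m.append(x2[np.gradient(w).argmax()])
        o.append((q,m))
    print(y,o)
E
```

```text
100 [(np.float64(-63.0), [np.float64(-24.5), np.float64(-26.0)]), (np.float64(-76.0), [np.float64(-28.5), np.float64(-28.5)])]
0 [(np.float64(-61.5), [np.float64(-24.0), np.float64(-23.0)]), (np.float64(-77.0), [np.float64(-30.5), np.float64(-28.0)])]
-100 [(np.float64(-64.0), [np.float64(-25.0), np.float64(-26.0)]), (np.float64(-79.5), [np.float64(-30.0), np.float64(-27.5)])]
```

```bash
python3 -c "
from h import *
go(-2.5,100,.037)"; python3 -m pendant '[[0.5,0.03,0.004,0,0,0,0],[0.5,0.03,0.004,0,0,0,0],[0.5,0.03,0.004,0,0,0,0]]' >/dev/null; python3 -c "
from h import *
go(-2.5,100,.037)"
```

```text
t 14.85 pos [0.5706 0.0836 0.114 ] S [-10.  101.3] F_S [0.2  0.81 0.76] w 0.04284956667125099
target [0.57820426 0.08279839] rows shift [0.0381 0.0068 0.3849] turn [0.     0.0002 0.0004]
t 15.15 pos [0.5779 0.0832 0.1142] S [ -2.8 100.5] F_S [ 0.6   0.36 -0.82] w 0.04254926312335208
target [0.57820426 0.08279839] rows shift [0.0015 0.0023 0.3858] turn [ 0.     -0.      0.0004]
```

```bash
python3 -m pendant '[[0.5,0.001,0.001,0.15,0,0,0],[0.5,0.001,0.001,0.3,0,0,0],[0.5,0.001,0.001,0.36,0,0,0],[0.5,0.001,0.001,0.385,0,0,0],[0.5,0.001,0.001,0.385,0,0,0]]'; python3 -m pendant '[[1,0,0,0,0,0,0],[1,0,0,0,0,0,0],[1,0,0,0,0,0,0],[1,0,0,0,0,0,0],[1,0,0,0,0,0,0]]'; python3 -m pendant '[[1,0,0,-0.1,0,0,0],[1,0,0,-0.2,0,0,0],[1,0,0,-0.35,0,0,0],[1,0,0,-0.5,0,0,0],[1,0,0,-0.5,0,0,0]]'; python3 -c "
from h import *
go(.439,.323,.14,True)"
```

```text
clock: 15.65
position: [0.5779, 0.0831, 0.037]
eef_rot: [0.999, 0.035, -0.0, 0.0]
contact_force: [-1.0, -0.1, 0.9]
gripper_width: 0.0429
grip_force: 0.0
clock: 16.15
position: [0.5789, 0.0833, 0.0384]
eef_rot: [0.999, 0.035, 0.001, -0.0]
contact_force: [0.1, 0.8, 6.1]
gripper_width: 0.0236
grip_force: 59.5
clock: 16.65
position: [0.5805, 0.0834, 0.1411]
eef_rot: [0.999, 0.035, 0.004, -0.0]
contact_force: [0.7, -0.7, -2.0]
gripper_width: 0.0232
grip_force: 61.1
t 16.65 pos [0.5805 0.0834 0.1411] S [ -0.2 100.4] F_S [ 0.65 -0.71 -1.97] w 0.023246040548953642
target [0.439 0.323] rows shift [-0.6216 -1.2448  0.0015] turn [-0.0001 -0.0012  0.0004]
```

```bash
python3 -m pendant '[[1,-0.13,-0.2,0,0,0,0],[1,-0.26,-0.4,0,0,0,0],[1,-0.26,-0.6,0,0,0,0],[1,-0.26,-0.6,0,0,0,0]]'>/dev/null; python3 -m pendant '[[1,-0.13,-0.2,0,0,0,0],[1,-0.25,-0.4,0,0,0,0],[1,-0.25,-0.6,0,0,0,0],[1,-0.25,-0.6,0,0,0,0],[1,-0.25,-0.6,0,0,0,0],[1,-0.25,-0.6,0,0,0,0],[1,-0.25,-0.6,0,0,0,0]]'; python3 -c "
from h import *
go(.459,.320,.039,True)
from workcell import get_image
e=get_image('side');v=proj(e,[.45,.32,.05]).astype(int)
cv2.imwrite('pics/s4.png',cv2.resize(e['pixels'][v[1]-60:v[1]+60,v[0]-80:v[0]+80],(640,480))[:,:,::-1])"
```

```text
clock: 17.75
position: [0.4598, 0.3134, 0.1369]
eef_rot: [0.999, 0.034, -0.0, 0.001]
contact_force: [0.6, 0.0, -1.0]
gripper_width: 0.0234
grip_force: 61.1
t 17.75 pos [0.4598 0.3134 0.1369] S [-104.9  338.1] F_S [ 0.65 -0.02 -1.03] w 0.02343114490250508
target [0.459 0.32 ] rows shift [-0.0017 -0.0338  0.4894] turn [ 0.0002  0.     -0.    ]
```

View pics/s4.png

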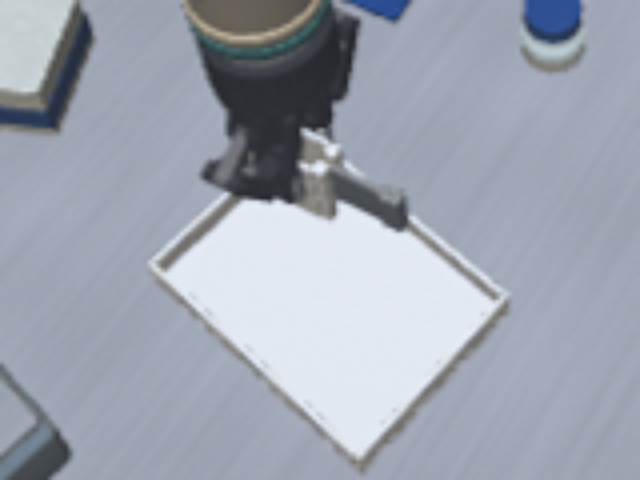

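The clip hangs level over the tray, at about (320,175). Lowering it quickly first, then slowly.

```bash
python3 -m pendant '[[1,0,-0.03,0.15,0,0,0],[1,0,-0.03,0.3,0,0,0],[1,0,-0.03,0.38,0,0,0],[1,0,-0.03,0.42,0,0,0],[1,0,-0.03,0.44,0,0,0],[1,0,-0.03,0.445,0,0,0],[1,0,-0.03,0.45,0,0,0],[1,0,-0.03,0.455,0,0,0]]'; for k in 1 2; do python3 -m pendant '[[1,0,0,0.005,0,0,0],[1,0,0,0.01,0,0,0],[1,0,0,0.01,0,0,0]]' | sed -n '2p;4p'; done
```

```text
clock: 18.6
position: [0.4594, 0.3216, 0.0469]
eef_rot: [0.999, 0.035, 0.001, -0.0]
contact_force: [0.5, 0.2, -1.1]
gripper_width: 0.0231
grip_force: 61.1
position: [0.4588, 0.3214, 0.0442]
contact_force: [-0.1, 0.6, -1.1]
position: [0.4587, 0.3213, 0.042]
contact_force: [0.8, 0.1, -1.2]
```

```bash
for k in 1 2 3 4; do python3 -m pendant '[[1,0,0,0.003,0,0,0],[1,0,0,0.006,0,0,0],[1,0,0,0.006,0,0,0]]' | sed -n '2p;4p'; done
```

```text
position: [0.4588, 0.3213, 0.0408]
contact_force: [-0.6, -0.5, -0.9]
position: [0.4587, 0.3213, 0.0396]
contact_force: [0.0, -0.5, -0.8]
position: [0.4587, 0.3213, 0.0384]
contact_force: [-0.6, -0.7, -1.4]
position: [0.4588, 0.3213, 0.0372]
contact_force: [0.4, 0.1, -1.8]
```

```bash
for k in 1 2 3; do python3 -m pendant '[[1,0,0,0.003,0,0,0],[1,0,0,0.004,0,0,0],[1,0,0,0.004,0,0,0]]' | sed -n '2p;4p'; done
```

```text
position: [0.4588, 0.3213, 0.0365]
contact_force: [0.9, -0.9, -1.6]
position: [0.4588, 0.3214, 0.0363]
contact_force: [-0.8, -0.7, 3.7]
position: [0.4588, 0.3214, 0.0363]
contact_force: [-2.3, -2.1, 11.8]
```

Contact at z = 0.0363. Easing the load off, then releasing and retreating.

```bash
python3 -m pendant '[[1,0,0,-0.005,0,0,0],[1,0,0,-0.005,0,0,0]]' | sed -n '2p;4p'; python3 -m pendant '[[0.6,0,0,-0.005,0,0,0],[0.45,0,0,-0.005,0,0,0],[0.45,0,0,-0.005,0,0,0],[0.45,0,0,-0.005,0,0,0],[0.45,0,0,-0.1,0,0,0],[0.45,0,0,-0.25,0,0,0],[0.45,0,0,-0.5,0,0,0],[0.45,0,0,-0.5,0,0,0]]';python3 -c "
from h import *
go(-2.5,-100,.14)
from workcell import get_image
e=get_image('side');v=proj(e,[.45,.32,.05]).astype(int)
cv2.imwrite('pics/s5.png',cv2.resize(e['pixels'][v[1]-60:v[1]+60,v[0]-80:v[0]+80],(640,480))[:,:,::-1])"
```

```text
position: [0.459, 0.3215, 0.0364]
contact_force: [-0.6, -0.1, 5.9]
clock: 22.3
position: [0.4623, 0.3234, 0.1413]
eef_rot: [0.999, 0.035, 0.005, -0.003]
contact_force: [1.0, 1.5, 0.2]
gripper_width: 0.0473
grip_force: 0.0
t 22.3 pos [0.4623 0.3234 0.1413] S [-101.7  348. ] F_S [1.07 1.48 0.21] w 0.04733846002882189
target [ 0.59180732 -0.11673847] rows shift [ 4.9140e-01  2.2409e+00 -1.7000e-03] turn [-0.0009 -0.0015  0.0003]
```

View pics/s5.png

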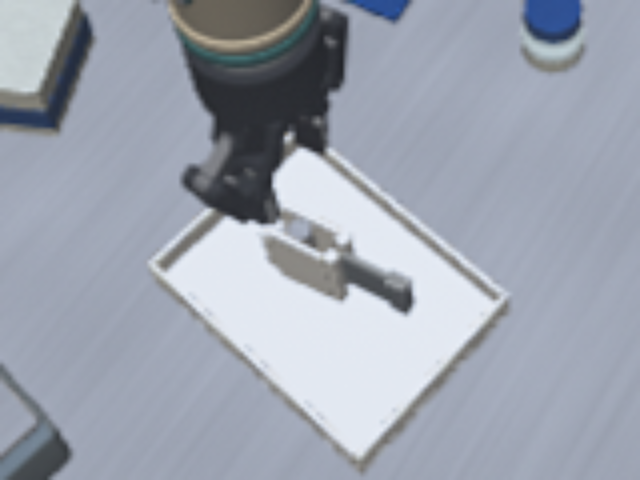

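The firmest clip stands upright inside the tray, at about (310,260). Next is the right clip.

```bash
for k in 1 2; do python3 -m pendant '[[0.5,0,0.24,0,0,0,0],[0.5,0.1,0.48,0,0,0,0],[0.5,0.2,0.72,0,0,0,0],[0.5,0.24,0.95,0,0,0,0],[0.5,0.24,0.95,0,0,0,0]]' >/dev/null; done; python3 -m pendant '[[0.5,0,0.24,0,0,0,0],[0.5,0,0.34,0,0,0,0],[0.5,0,0.34,0,0,0,0],[0.5,0,0.34,0,0,0,0],[0.5,0,0.34,0,0,0,0]]'; python3 -c "
from h import *
go(-2.5,-99.5,.037)"
```

```text
clock: 23.85
position: [0.5857, -0.1166, 0.1352]
eef_rot: [0.999, 0.036, -0.001, -0.001]
contact_force: [0.7, 0.0, 0.3]
gripper_width: 0.0427
grip_force: 0.0
t 23.85 pos [ 0.5857 -0.1166  0.1352] S [ -8.6 -99.5] F_S [ 0.66 -0.    0.35] w 0.04270541911337608
target [ 0.59177331 -0.11623962] rows shift [0.031  0.0011 0.4909] turn [-0.0003  0.0002  0.0007]
```

```bash
python3 -m pendant '[[0.5,0.03,0.001,0.1,0,0,0.0005],[0.5,0.03,0.001,0.15,0,0,0.0005],[0.5,0.03,0.001,0.15,0,0,0.0005],[0.5,0.03,0.001,0.15,0,0,0.0005]]' >/dev/null; python3 -c "
from h import *
go(-2.5,-99.5,.037)"
```

```text
t 24.25 pos [ 0.5918 -0.1178  0.1058] S [  -2.6 -101.1] F_S [0.4  0.19 0.16] w 0.0424379565519124
target [ 0.59177331 -0.11623962] rows shift [ 0.0009 -0.0077  0.3439] turn [-0.0001  0.0001  0.    ]
```

```bash
python3 -m pendant '[[0.5,0.001,-0.006,0.15,0,0,0],[0.5,0.001,-0.006,0.27,0,0,0],[0.5,0.001,-0.006,0.32,0,0,0],[0.5,0.001,-0.006,0.343,0,0,0],[0.5,0.001,-0.006,0.343,0,0,0]]'|sed -n '2p;4p'; python3 -m pendant '[[1,0,0,0,0,0,0],[1,0,0,0,0,0,0],[1,0,0,0,0,0,0],[1,0,0,0,0,0,0],[1,0,0,0,0,0,0]]'; python3 -m pendant '[[1,0,0,-0.1,0,0,0],[1,0,0,-0.2,0,0,0],[1,0,0,-0.35,0,0,0],[1,0,0,-0.5,0,0,0],[1,0,0,-0.6,0,0,0],[1,0,0,-0.6,0,0,0]]'; python3 -c "
from h import *
go(.465,-.328,.14,True)"
```

```text
position: [0.5924, -0.1174, 0.0376]
contact_force: [0.3, 0.3, 0.0]
clock: 25.25
position: [0.5932, -0.1175, 0.0386]
eef_rot: [0.999, 0.034, 0.001, 0.0]
contact_force: [0.1, 0.3, 5.5]
gripper_width: 0.0235
grip_force: 59.3
clock: 25.85
position: [0.5941, -0.1179, 0.1603]
eef_rot: [0.999, 0.034, 0.003, 0.001]
contact_force: [0.9, 0.3, -1.5]
gripper_width: 0.0237
grip_force: 61.5
t 25.85 pos [ 0.5941 -0.1179  0.1603] S [  -0.3 -101.3] F_S [ 0.92  0.22 -1.5 ] w 0.02371718519043172
target [ 0.465 -0.328] rows shift [-0.7153  1.0048  0.0989] turn [ 0.0002 -0.0009 -0.0001]
```

```bash
python3 -m pendant '[[1,-0.16,0.2,0,0,0,0],[1,-0.32,0.4,0,0,0,0],[1,-0.48,0.6,0,0,0,0],[1,-0.68,0.8,0,0,0,0],[1,-0.68,1,0,0,0,0],[1,-0.68,1,0,0,0,0],[1,-0.68,1,0,0,0,0],[1,-0.68,1,0,0,0,0]]'; python3 -c "
from h import *
go(.472,-.328,.037,True)"
```

```text
clock: 26.65
position: [0.4701, -0.3243, 0.1563]
eef_rot: [0.999, 0.034, -0.001, -0.001]
contact_force: [-0.3, 0.3, -0.9]
gripper_width: 0.023
grip_force: 61.6
t 26.65 pos [ 0.4701 -0.3243  0.1563] S [-138.1 -298.8] F_S [-0.24  0.35 -0.95] w 0.023033301961819914
target [ 0.472 -0.328] rows shift [0.009  0.0202 0.5965] turn [-0.0003  0.0002  0.0001]
```

```bash
python3 -m pendant '[[1,0.008,0.018,0.1,0,0,0],[1,0.008,0.018,0.25,0,0,0],[1,0.008,0.018,0.4,0,0,0],[1,0.008,0.018,0.48,0,0,0],[1,0.008,0.018,0.54,0,0,0],[1,0.008,0.018,0.56,0,0,0],[1,0.008,0.018,0.57,0,0,0],[1,0.008,0.018,0.575,0,0,0]]'|sed -n '2p;4p'; for k in 1 2 3; do python3 -m pendant '[[1,0,0,0.003,0,0,0],[1,0,0,0.006,0,0,0],[1,0,0,0.006,0,0,0]]' | sed -n '2p;4p'; done
```

```text
position: [0.4725, -0.3296, 0.0429]
contact_force: [-0.5, 0.3, -1.0]
position: [0.472, -0.3298, 0.0416]
contact_force: [0.1, -0.6, -1.4]
position: [0.4718, -0.3295, 0.0398]
contact_force: [0.0, -0.0, -1.4]
position: [0.4718, -0.3295, 0.0386]
contact_force: [-0.6, 0.7, -1.4]
```

```bash
for k in 1 2 3; do python3 -m pendant '[[1,0,0,0.003,0,0,0],[1,0,0,0.004,0,0,0],[1,0,0,0.004,0,0,0]]' | sed -n '2p;4p'; done
```

```text
position: [0.4718, -0.3295, 0.0379]
contact_force: [-1.1, 0.5, -0.8]
position: [0.4718, -0.3295, 0.0371]
contact_force: [0.7, 0.1, -1.2]
position: [0.4719, -0.3296, 0.0366]
contact_force: [-0.5, 0.4, 3.4]
```

Touched down at 3.4 N. Releasing and retreating.

```bash
python3 -m pendant '[[0.6,0,0,0,0,0,0],[0.45,0,0,0,0,0,0],[0.45,0,0,0,0,0,0],[0.45,0,0,0,0,0,0],[0.45,0,0,-0.1,0,0,0],[0.45,0,0,-0.25,0,0,0],[0.45,0,0,-0.5,0,0,0],[0.45,0,0,-0.7,0,0,0]]' >/dev/null; python3 -m pendant '[[0.45,-0.2,0.2,0,0,0,0],[0.45,-0.2,0.4,0,0,0,0],[0.45,-0.2,0.6,0,0,0,0],[0.45,-0.2,0.6,0,0,0,0],[0.45,-0.2,0.6,0,0,0,0],[0.45,-0.2,0.6,0,0,0,0],[0.45,-0.2,0.6,0,0,0,0]]';python3 -c "
from h import *
from workcell import get_image
e=get_image('side')['pixels'];d=get_image('top')['pixels']
f=lambda q:cv2.resize(q,(400,300),interpolation=cv2.INTER_AREA)[:,:,::-1]
g=lambda q,a,b,c,k:cv2.resize(q[b:k,a:c],(400,300),interpolation=cv2.INTER_CUBIC)[:,:,::-1]
cv2.imwrite('pics/s6.png',np.vstack([np.hstack([f(e),f(d)]),np.hstack([g(e,200,130,400,280),g(d,220,130,460,310)])]))"
```

```text
clock: 30.75
position: [0.4406, -0.4501, 0.1762]
eef_rot: [0.999, 0.035, -0.0, -0.001]
contact_force: [0.4, 0.1, -0.3]
gripper_width: 0.047
grip_force: 0.0
```

View pics/s6.png

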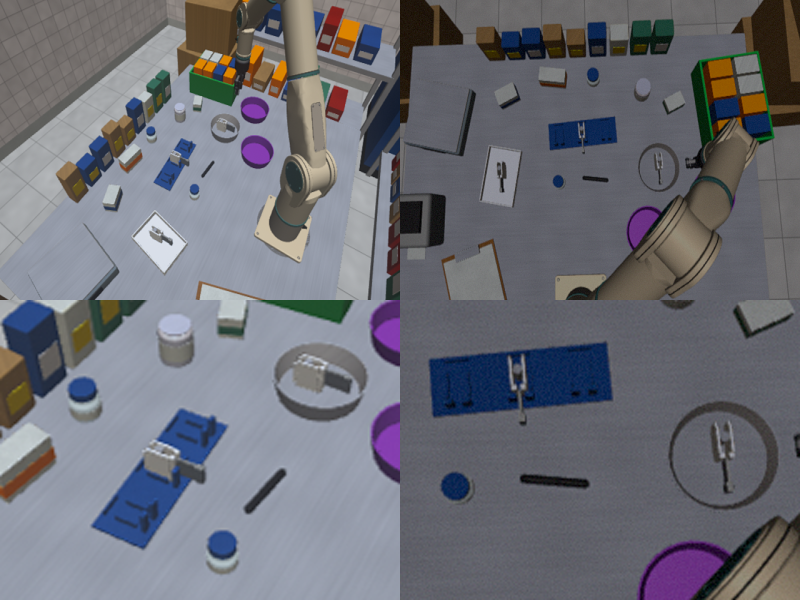

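The last picture shows the weakest clip in the steel dish at (725,455), the middling clip still standing in its bay at (517,380), and the firmest upright in the tray at (502,175). Nothing else has moved and the arm is clear.

```bash
python3 -c "
from workcell import close_job
print(close_job())"
```

```text
the job is handed in; nothing more can be done
None
```

I handed the job in at about 31 s: the right clip (weakest, about 3 N) is in the steel dish, the left clip (firmest, about 12 N) stands upright in the tray, and the middle clip (about 7 N) stands in its bay, with all three cards drawn about 1 cm and no stop hit.

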